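# Sweep used tube caps into the discard tray

## Robot

A 7-joint arm with a two-finger parallel gripper is mounted at the origin on the work surface. World frame = base frame: x ahead of the robot, y to its left, z up, the work surface at z = 0. Lengths are in m, angles in rad, forces in N, time in s.
With the tool pointing down it reaches from about 0.4 to 0.875 m from the base axis. Payload 4.4 kg.
Tool frame: the origin (TCP) lies at the very end of the fingers, on their centre line; the grasp point (between the pads) lies 19 mm behind it; z points along the fingers, y is the direction in which the jaws open and shut (so a half turn about z gives the same grasp; the last joint's range is limited). The gripper opens to 85 mm and grips with 20 to 120 N. Pads are 22 mm wide; open, the fingers measure 114 mm over their backs; the gripper's body (76 mm by 85 mm) begins 54 mm behind the grasp point. The pads swing forward as they close: fully open they stand 13 mm farther back than shut.
Start: joints at [1.094, 0.628, 0.038, 1.517, -0.027, 0.996, -0.02], TCP at [0.26, -0.596, 0.231] pointing down, gripper open.
Joint ranges: [-3.06, 3.06], [-0.37, 2.12], [-1.25, 1.32], [0.18, 2.47], [-1.1, 4.24], [0.23, 1.98], [-2.94, 2.94]. Speed limits (rad/s): [2.57, 2.57, 3.14, 3.14, 3.14, 3.14, 3.14].

## Interface

Orientations are given as a unit quaternion [w, x, y, z].
In Python, from plant import ctrl, get_image gives the robot as it stands.
- The arm moves only by the tool move_arm, never from a script. Its argument "series" is a list that holds one entry, the list of rows, each a list of 4 numbers: the shift along the tool's x, y, z in cm, then the turn about the tool's z in degrees. In form: [[[tx, ty, tz, turn], ...]]. A call has 1 to 10 rows; each row is the pose to reach, as a shift and turn from the pose measured when the call began, along the tool's axes at that moment; what a row does not reach only later rows make up. A row lasts 1/12 s, in which the tool goes at most 41.7 mm and 7.16 degrees, less where a joint would pass 70% of its speed; a pose out of reach is approached as far as the arm can. A call with a gripper value outside its range is refused whole. "claw" is the finger opening in cm, from 0 to 8.54, set as the call begins (left out, the last holds). The fingers move at their own pace and stop on an object; the grip force is fixed at half the most. Time passes only in rows, so rows that repeat a pose let the fingers close. It gives the time, the measured TCP pose, the force and the opening at its end, in the units of the state.
- ctrl.sense(): the state, without advancing time (a new reading comes with each control period).
- get_image(name): name is "scene" or "side" or "wrist"; returns a dict with "img" (480x640x3 uint8, red, green, blue), "range_z" (480x640 float32, m along the optical axis (not along the pixel's ray), 0 where there is no reading), "intrinsics" (3x3 intrinsics, pixels), "position" and "attitude" of the camera in the world. Camera axes: x right, y down, z forward; pixel columns grow to the right and rows downward; lengths in m; the calibration is good to about 2 mm. A picture is of the moment at which its call begins.
- ctrl.job_done(): hands the job in, once; it reports no verdict.
The state is a dict: "time": time; "qpos": joint angles; "joint_vel": joint speeds; "joint_torque": joint torques, N m; "ee_pos": TCP position; "eef_rot": TCP orientation; "contact_force": force on the tool from outside, world axes, zero at the start; "ft_torque": the same for the moment, N m; "gripper_width": finger opening in m.
Only numpy, scipy, OpenCV 4.12 (cv2) and the standard library are available. Lean on these libraries where they do the work, as an engineer would, in place of code of your own. Each camera call takes 0.05 s, during which the arm holds its last target. There are 200 camera calls.

## Task

Clear the four used screw caps off the grey decapping board by sweeping them with the closed fingers over its open edge, so that all four drop into the yellow discard tray. Only push the caps along the board: do not pick them up. Leave the amber vial standing where it is among them, and do not disturb the culture dish or the slide box.

Things in the scene. Friction and masses are not known exactly. Their poses are not given: they have to be found in the camera images.
- station: Fixed decapping station: grey board, and a yellow discard tray sunk beyond its open edge. Origin on the bench; x from board towards tray, y across, z up. Board top 40 mm above the bench, x -110 to +90 mm, y -150 to +150 mm. White rims, 5 mm thick, 8 mm above the board top, stand outside its back (x = -110) and both sides; the edge x = +90 mm is open and square.
- tray (a point): Centre of the yellow tray's floor, 130 mm in x from the station's origin and 4 mm above the bench; axes as the station's. Inside the tray measures 80 mm (x, from the board's open edge on) by 300 mm (y); its outer walls are 5 mm thick and 40 mm high.
- cap_red: Loose red ribbed screw cap of a sample tube, a disc 22 mm in diameter and 14 mm high, about 12 g; it starts lying flat on the board. Origin at its middle (7 mm above the board's top), z its axis. Slides when pushed.
- cap_blue: Loose blue ribbed screw cap of a sample tube, a disc 22 mm in diameter and 14 mm high, about 12 g; it starts lying flat on the board. Origin at its middle (7 mm above the board's top), z its axis. Slides when pushed.
- cap_green: Loose green ribbed screw cap of a sample tube, a disc 22 mm in diameter and 14 mm high, about 12 g; it starts lying flat on the board. Origin at its middle (7 mm above the board's top), z its axis. Slides when pushed.
- cap_orange: Loose orange ribbed screw cap of a sample tube, a disc 22 mm in diameter and 14 mm high, about 12 g; it starts lying flat on the board. Origin at its middle (7 mm above the board's top), z its axis. Slides when pushed.
- vial: Amber sample vial with a white screw cap, 32 mm in diameter, 45 mm tall, standing loose on the board among the caps; starts at least 47 mm across (station y) from each cap, centre to centre. Origin at the centre of its underside, z up. To be left standing in place.
- dish: Pinkish-red culture dish with clear lid, 90 mm in diameter, 15 mm high, loose on the bench on the station's +y side. Origin at the centre of its underside, z up. To be left alone.
- slide_box: Blue slide box with a white seam, 90 x 70 x 26 mm (x, y, z), loose on the bench on the station's -y side. Origin at the centre of its underside, z up. To be left alone.

How it is judged:
By the outcome, as a careful person would: the job done as asked, in the order asked, and still so for the second after the job is handed in, with the robot touching nothing.
It also fails if it takes over 53 s, if anything falls off the work surface, if the arm or the gripper's body presses on something with over 40 N, if the wrist force passes 120 N, or if a joint passes its speed limit or range.

## Working session

There is one attempt and no reset: what is moved stays moved. The work goes in short steps, Python scripts to look and compute and a tool call to move; the robot and the scene stay as the last step left them, time stands still between calls to the robot, and variables do not carry over. Pictures are saved under pics/ and viewed, about 8 in all and at most 12, crops included, and the job is handed in when it is done.

Besides the shell and the picture viewer there is one more tool, called after "Emit:" as a command line: name --argument value ..., lists and objects as JSON in quotes. move_arm: Moves the arm, as the interface text tells. Its arguments: {"type":"object","properties":{"series":{"type":"array","items":{"type":"array","items":{"type":"array","items":{"type":"number"}}}},"claw":{"type":"number"}},"required":["series"]}

```bash
mkdir -p pics; ls
python3 - <<'E'
from plant import ctrl,get_image
import cv2,numpy as np
s=ctrl.sense();print({k:np.round(v,3) for k,v in s.items()})
ims=[]
for n in("scene","side"):
    d=get_image(n);np.savez(f"pics/{n}.npz",**d);print(n,d["position"],d["attitude"],d["intrinsics"])
    cv2.imwrite(f"pics/{n}0.png",d["img"][:,:,::-1])
E
```

```text
pics
{'time': np.float64(0.0), 'qpos': array([ 1.094,  0.629,  0.038,  1.518, -0.027,  0.996, -0.02 ]), 'joint_vel': array([-0.001, -0.   ,  0.001, -0.   ,  0.001, -0.001, -0.   ]), 'joint_torque': array([-0.0000e+00, -5.6340e+01,  1.2260e+00, -1.9345e+01,  1.1000e-02,
        1.1000e-02,  0.0000e+00]), 'ee_pos': array([ 0.259, -0.595,  0.23 ]), 'eef_rot': array([-0.001,  0.979,  0.204, -0.   ]), 'contact_force': array([-0.86 , -0.456,  0.335]), 'ft_torque': array([-0.018,  0.058,  0.013]), 'gripper_width': np.float64(0.086)}
scene [ 1.23447402 -0.23869135  0.53513224] [-0.37902202  0.72892634  0.5050787  -0.26439404] [[470.60382982   0.         321.09060465]
 [  0.         470.60382982 237.89961736]
 [  0.           0.           1.        ]]
side [0.23546139 0.54438393 0.57862396] [ 0.12949847 -0.2450318   0.86804227 -0.41193711] [[486.90259363   0.         328.37402943]
 [  0.         486.90259363 239.25695437]
 [  0.           0.           1.        ]]
```

View pics/scene0.png

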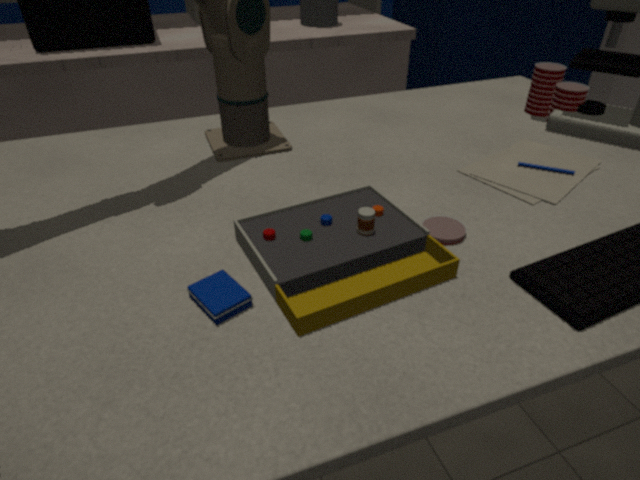

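View pics/side0.png

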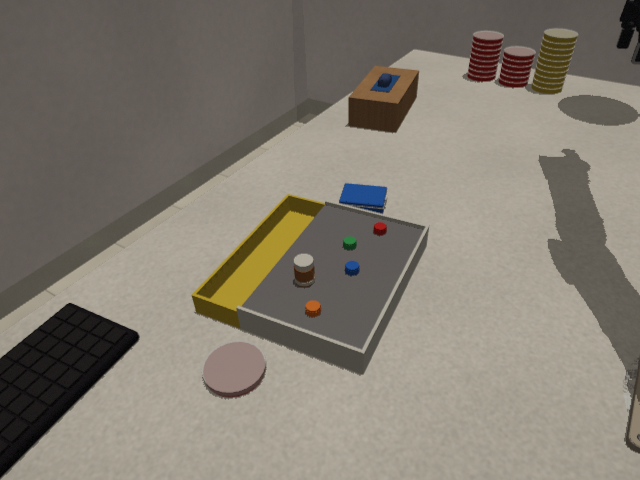

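The scene view shows the red cap at (269,233), green (306,234), blue (326,219), orange (377,210) and the vial at (366,222). The yellow tray is on the near side, the dish on the right and the slide box on the left. The side view agrees: red (380,228), green (350,242), blue (352,268), orange (313,308), vial (304,270).

```bash
cat > h.py <<'E'
import numpy as np,cv2
from scipy.spatial.transform import Rotation as R
def load(n): return dict(np.load(f"pics/{n}.npz"))
def rot(d): return R.from_quat(np.roll(d["attitude"],-1)).as_matrix()
def ray(d,uv):
    K=d["intrinsics"];uv=np.atleast_2d(uv)
    v=np.c_[(uv[:,0]-K[0,2])/K[0,0],(uv[:,1]-K[1,2])/K[1,1],np.ones(len(uv))]
    return v@rot(d).T
def plane(d,uv,z):
    r=ray(d,uv);return d["position"]+r*((z-d["position"][2])/r[:,2])[:,None]
def cloud(d):
    v,u=np.mgrid[:480,:640];r=ray(d,np.c_[u.ravel(),v.ravel()])
    return (d["position"]+r*d["range_z"].ravel()[:,None]).reshape(480,640,3)
def tri(d1,u1,d2,u2):
    a,b=ray(d1,u1)[0],ray(d2,u2)[0]
    t=np.linalg.lstsq(np.c_[a,-b],d2["position"]-d1["position"],rcond=None)[0]
    p,q=d1["position"]+a*t[0],d2["position"]+b*t[1]
    return (p+q)/2,np.linalg.norm(p-q)
H={"red":(0,4,180),"orange":(5,16,200),"green":(50,80,120),"blue":(100,125,120)}
def blobs(d,c,region):
    hsv=cv2.cvtColor(d["img"],cv2.COLOR_RGB2HSV);lo,hi,s=H[c]
    m=cv2.inRange(hsv,(lo,s,50),(hi,255,255))
    if c=="red": m|=cv2.inRange(hsv,(174,s,50),(180,255,255))
    m&=region
    n,_,st,ce=cv2.connectedComponentsWithStats(m)
    return sorted([(int(st[i,4]),ce[i].round(1)) for i in range(1,n) if st[i,4]>8],key=lambda x:-x[0])[:3]
E
python3 - <<'E'
from h import *
D={n:load(n) for n in("scene","side")}
for n,d in D.items():
    P=cloud(d);hsv=cv2.cvtColor(d["img"],cv2.COLOR_RGB2HSV)
    near=(np.hypot(P[...,0]-.6,P[...,1])<.5)&(d["range_z"]>0)
    g=near&(P[...,2]>.034)&(P[...,2]<.044)&(hsv[...,1]<60)
    g=cv2.morphologyEx(g.astype(np.uint8),cv2.MORPH_OPEN,np.ones((5,5)))
    k,l,st,_=cv2.connectedComponentsWithStats(g);i=1+np.argmax(st[1:,4]);q=P[l==i]
    print(n,"board z",np.median(q[:,2]),cv2.minAreaRect((q[:,:2]*1000).astype(np.float32)))
    y=near&(hsv[...,0]>20)&(hsv[...,0]<32)&(hsv[...,1]>150);q=P[y]
    print(" tray",cv2.minAreaRect((q[:,:2]*1000).astype(np.float32)),np.percentile(q[:,2],[2,50,98]))
    hull=cv2.fillConvexPoly(np.zeros((480,640),np.uint8),cv2.convexHull(np.argwhere(l==i)[:,::-1].astype(np.int32)),255)
    d["b"]={c:blobs(d,c,hull) for c in H};print(d["b"])
    w=near&(P[...,2]>.068)&(P[...,2]<.1)&(hull>0);print(" vial top",w.sum(),P[w].mean(0) if w.any() else 0, np.ptp(P[w],axis=0) if w.any() else 0)
for c in H:
    try: print(c,tri(D["scene"],D["scene"]["b"][c][0][1],D["side"],D["side"]["b"][c][0][1]),[plane(d,d["b"][c][0][1],.049)[0,:2].round(4) for d in D.values()])
    except Exception as e: print(c,e)
E
```

```text
scene board z 0.04016681648878334 ((547.1121826171875, 36.15900421142578), (206.64501953125, 302.2264709472656), 6.847862720489502)
 tray ((729.3204956054688, 175.71487426757812), (577.6053466796875, 212.81625366210938), 71.87848663330078) [0.00223523 0.00934986 0.04069886]
{'red': [(72, array([268.9, 232.1]))], 'orange': [(62, array([378.3, 209.9]))], 'green': [(62, array([305.5, 232.4]))], 'blue': [(65, array([326. , 217.2]))]}
 vial top 246 [0.58434611 0.09043447 0.08018779] [0.03111594 0.0309501  0.01921342]
side board z 0.039733255211883534 ((549.95654296875, 30.489974975585938), (198.2309112548828, 297.20111083984375), 6.752954483032227)
 tray ((684.697998046875, 183.65020751953125), (108.80189514160156, 579.5631713867188), 2.203803062438965) [0.00198414 0.00558769 0.04035395]
{'red': [(125, array([379.5, 228.3]))], 'orange': [(182, array([312.5, 308.2]))], 'green': [(143, array([349.2, 242.8]))], 'blue': [(173, array([351.6, 267.7]))]}
 vial top 362 [0.57503539 0.09764754 0.08082445] [0.03084726 0.0314493  0.01902495]
red (array([ 0.53345628, -0.07922282,  0.04960057]), np.float64(0.002200246052554688)) [array([ 0.5312, -0.0796]), array([ 0.534 , -0.0785])]
orange (array([0.53037942, 0.14309314, 0.04810841]), np.float64(0.0009811309282551622)) [array([0.5321, 0.1427]), array([0.5297, 0.1433])]
green (array([ 0.55888243, -0.01669688,  0.0499509 ]), np.float64(0.0029088841745884674)) [array([ 0.5559, -0.017 ]), array([ 0.5599, -0.016 ])]
blue (array([0.52357805, 0.0366835 , 0.05008626]), np.float64(0.002249433452639959)) [array([0.5207, 0.0367]), array([0.5245, 0.0369])]
```

```bash
cat >> h.py <<'E'
YAW=np.deg2rad(6.8);O=np.array([.5585,.0344])
ex=np.array([np.cos(YAW),np.sin(YAW)]);ey=np.array([-ex[1],ex[0]])
st=lambda p:np.array([(np.asarray(p)[:2]-O)@ex,(np.asarray(p)[:2]-O)@ey])
wd=lambda x,y:O+x*ex+y*ey
def go(x,y,z):  # tool shift (cm) and turn (deg) so that tool x lies along station +y
    from plant import ctrl
    s=ctrl.sense();T=R.from_quat(np.roll(s["eef_rot"],-1)).as_matrix()
    d=np.r_[wd(x,y),z]-s["ee_pos"]
    a=np.rad2deg(np.arctan2(ey[1],ey[0])-np.arctan2(T[1,0],T[0,0]))
    return (T.T@d*100).round(2),round(-((a+180)%360-180),2)
E
python3 - <<'E'
from h import *
print(go(-.06,-.04,.23))
for n,p in dict(red=(.533,-.079),green=(.558,-.0165),blue=(.523,.037),orange=(.531,.143),vial=(.580,.094)).items(): print(n,st(p).round(4))
E
```

```text
(array([ 45.68, -43.69,   0.12]), np.float64(-73.26))
red [-0.0387 -0.1096]
green [-0.0065 -0.0505]
blue [-0.0349  0.0068]
orange [-0.0144  0.1111]
vial [0.0284 0.0566]
```

Emit:
move_arm --series '[[[2.8,-2.7,0,-7],[5.6,-5.4,0,-14],[8.4,-8.1,0,-21],[11.2,-10.8,0,-28],[14,-13.5,0,-35],[16.8,-16.2,0,-42],[19.6,-18.9,0,-49],[22.4,-21.6,0,-56],[25.2,-24.3,0,-63],[28,-27,0,-70]]]' --claw 0

```text
time: 0.93
ee_pos: [0.4084, -0.2343, 0.2309]
eef_rot: [-0.001, 0.683, 0.731, 0.0]
contact_force: [1.1, 0.6, -0.4]
gripper_width: -0.0
```

```bash
python3 -c "
from h import *
print(go(-.06,-.04,.23))"
```

```text
(array([21.49, 11.  ,  0.12]), np.float64(-2.93))
```

Emit:
move_arm --series '[[[3.5,1.8,0,-1],[7,3.6,0,-2],[10.5,5.4,0,-2.9],[14,7.2,0,-2.9],[17.5,9,0,-2.9],[20,10.2,0,-2.9],[21.5,11,0.1,-2.9],[21.5,11,0.1,-2.9]]]'

```text
time: 1.6
ee_pos: [0.5049, -0.0073, 0.23]
eef_rot: [-0.001, 0.662, 0.75, 0.002]
contact_force: [0.3, 0.1, -0.0]
gripper_width: -0.0005
```

```bash
python3 -c "
from h import *
from plant import get_image
d=get_image('wrist');np.savez('pics/w1.npz',**d);cv2.imwrite('pics/w1.png',d['img'][:,:,::-1])
print(go(-.06,-.04,.23),d['position'])
for c in H: 
  for b in blobs(d,c,np.full((480,640),255,np.uint8)): print(c,b,st(plane(d,b[1],.052)[0]).round(4))
"
```

```text
(array([-0.22, -0.04, -0.02]), np.float64(0.21)) [0.49452753 0.07223547 0.37208657]
red (356, array([337.6, 286.1])) [-0.0377 -0.1083]
green (361, array([372.2, 234.9])) [-0.0043 -0.0516]
blue (491, array([419.7, 347.6])) [ 0.0569 -0.1842]
blue (447, array([345.1, 177.7])) [-0.0333  0.005 ]
blue (106, array([375.7, 349.8])) [ 0.0074 -0.1874]
```

View pics/w1.png

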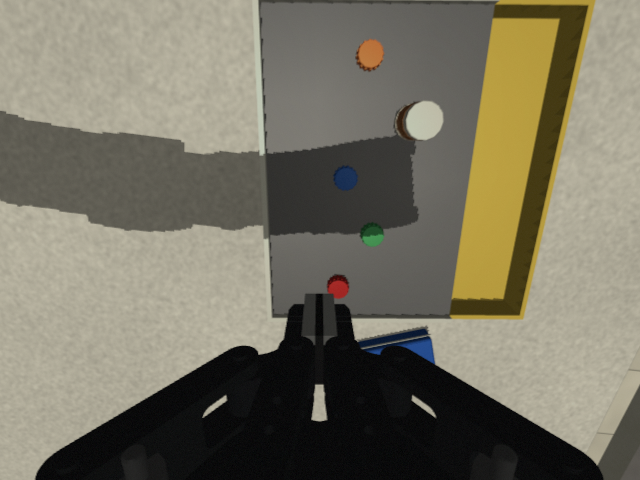

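The wrist view shows red (338,286), green (372,235), blue (345,178), orange (370,54) and the vial (423,120). It agrees with the fixed cameras to about 2 mm. The closed fingers lie along image x, which is station x.

```bash
python3 -c "
from h import *
d=load('w1');P=cloud(d);h=cv2.cvtColor(d['img'],cv2.COLOR_RGB2HSV)
m=((P[...,2]>.036)&(P[...,2]<.044)&(h[...,1]<50)&(d['range_z']>0)).astype(np.uint8);m[290:]=0
k,l,s,_=cv2.connectedComponentsWithStats(m);q=P[l==1+np.argmax(s[1:,4])]
S=(q[:,:2]-O)@np.c_[ex,ey];print(np.median(q[:,2]))
for a in(-.1,-.05,0,.05,.1):
  t=S[abs(S[:,1]-a)<.01,0];print(a,np.percentile(t,[.5,99.5]).round(4))
print(go(-.078,-.109,.09),go(-.078,-.109,.045))"
```

```text
0.03918486892659123
-0.1 [-0.1096  0.0885]
-0.05 [-0.1097  0.0886]
0 [-0.1096  0.0887]
0.05 [-0.1097  0.0884]
0.1 [-0.1097  0.0886]
(array([-7.14, -1.85, 13.97]), np.float64(0.21)) (array([-7.15, -1.85, 18.47]), np.float64(0.21))
```

Emit:
move_arm --series '[[[-2.4,-0.6,2,0.2],[-4.8,-1.2,5,0.2],[-7.1,-1.8,8,0.2],[-7.1,-1.8,11.5,0.2],[-7.1,-1.8,14.5,0.2],[-7.1,-1.8,17,0.2],[-7.1,-1.8,18.2,0.2],[-7.1,-1.8,18.5,0.2],[-7.1,-1.8,18.5,0.2]]]'

```text
time: 2.4
ee_pos: [0.4931, -0.0838, 0.0439]
eef_rot: [-0.002, 0.664, 0.747, -0.001]
contact_force: [0.4, -0.2, -0.3]
gripper_width: 0.0004
```

```bash
python3 -c "
from h import *
from plant import get_image
d=get_image('side');cv2.imwrite('pics/s1.png',cv2.resize(d['img'][150:350,180:480,::-1],None,fx=2,fy=2))
print(go(-.078,-.109,.045),go(.085,-.109,.045))"
```

```text
(array([ 0.05,  0.  , -0.02]), np.float64(-0.07)) (array([ 0.07, 16.3 , -0.04]), np.float64(-0.07))
```

View pics/s1.png

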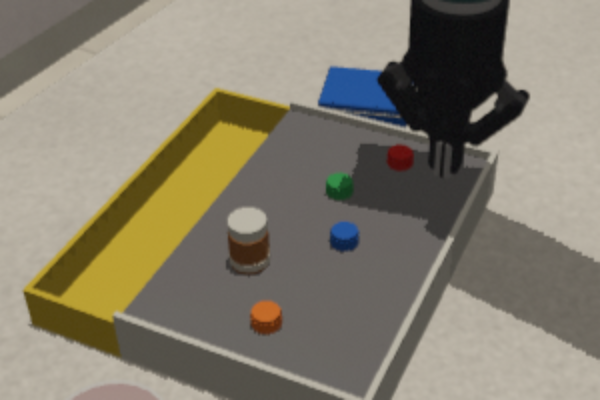

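The fingers stand behind the red cap (crop 440,160) with clear space all round.

Emit:
move_arm --series '[[[0,1,0,0],[0,2.2,0,0],[0,3.7,0,0],[0,5.3,0,0],[0,7,0,0],[0,8.7,0,0],[0,10.4,0,0],[0,12.1,0,0],[0,13.8,0,0],[0,15.2,0,0]]]'

```text
time: 3.28
ee_pos: [0.6469, -0.0663, 0.0467]
eef_rot: [-0.0, 0.665, 0.747, 0.001]
contact_force: [0.2, 0.1, 0.6]
gripper_width: -0.0002
```

Emit:
move_arm --series '[[[0,1,0,0],[0,1.6,0,0],[0,1.6,0,0],[0,0.5,-2,0],[0,0,-5,0],[0,0,-6,0],[0,0,-6,0]]]'

```text
time: 3.87
ee_pos: [0.6485, -0.0669, 0.1103]
eef_rot: [0.002, 0.665, 0.747, 0.003]
contact_force: [0.7, -1.0, 0.7]
gripper_width: -0.0003
```

```bash
python3 -c "
from h import *
from plant import get_image
d=get_image('side');cv2.imwrite('pics/s2.png',cv2.resize(d['img'][150:350,180:480,::-1],None,fx=2,fy=2))
print(go(-.045,-.051,.1),go(-.045,-.051,.045))"
```

```text
(array([  5.98, -12.17,   0.79]), np.float64(-0.14)) (array([  5.98, -12.19,   6.29]), np.float64(-0.14))
```

View pics/s2.png

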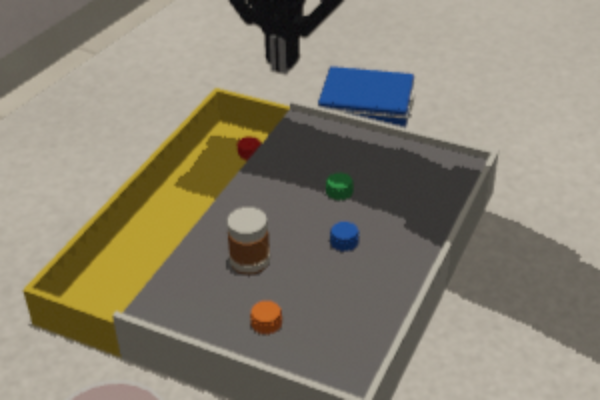

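Red is off the board and in the tray at crop (250,148); everything else is unmoved. Green is next.

Emit:
move_arm --series '[[[1.5,-3,0,0],[3,-6,0,0],[4.5,-9,0,0],[6,-12.2,0.5,0],[6,-12.2,2.5,0],[6,-12.2,5,0],[6,-12.2,6,0],[6,-12.2,6.3,0],[6,-12.2,6.3,0]]]'

```text
time: 4.67
ee_pos: [0.5191, -0.0214, 0.0437]
eef_rot: [0.0, 0.665, 0.747, 0.001]
contact_force: [1.7, -0.1, 0.7]
gripper_width: 0.0003
```

```bash
python3 -c "
from h import *
print(go(.088,-.051,.045))"
```

```text
(array([ 1.000e-02,  1.338e+01, -1.000e-01]), np.float64(-0.14))
```

Emit:
move_arm --series '[[[0,1,0,0],[0,2.2,0,0],[0,3.7,0,0],[0,5.3,0,0],[0,7,0,0],[0,8.7,0,0],[0,10.4,0,0],[0,12,0,0],[0,13.2,0,0],[0,13.4,0,0]]]'

```text
time: 5.5
ee_pos: [0.6554, -0.0056, 0.0452]
eef_rot: [0.002, 0.665, 0.747, 0.003]
contact_force: [-0.0, 0.1, 0.1]
gripper_width: 0.0003
```

Emit:
move_arm --series '[[[0,0.1,0,0],[0,0,-2,0],[0,0,-5,0],[0,0,-7,0],[0,0,-7,0]]]'

```text
time: 5.92
ee_pos: [0.6573, -0.0057, 0.1202]
eef_rot: [0.005, 0.665, 0.747, 0.005]
contact_force: [0.7, 0.6, 0.5]
gripper_width: -0.0001
```

```bash
python3 -c "
from h import *
from plant import get_image
d=get_image('side');print(blobs(d,'green',np.full((480,640),255,np.uint8)),blobs(d,'blue',np.full((480,640),255,np.uint8)))
d2=get_image('scene')
for c in ('green','blue','red'): print(c,[(b,st(plane(d2,b[1],.049)[0]).round(3)) for b in blobs(d2,c,np.full((480,640),255,np.uint8))])
print(go(-.074,.006,.045))"
```

```text
[(39, array([292.8, 239.3]))] [(875, array([363. , 194.8])), (176, array([351.7, 267.6])), (170, array([385.8,  84.1]))]
green []
blue [((1544, array([218.6, 292.3])), array([ 0.078, -0.242])), ((126, array([545.6, 167.7])), array([0.008, 0.55 ]))]
red [((95, array([305.8, 297.9])), array([ 0.151, -0.127]))]
(array([  5.7 , -16.56,   7.01]), np.float64(-0.2))
```

Green dropped too: it shows in the side view only as a part-hidden blob at (293,239). Blue is unmoved, so it comes next.

Emit:
move_arm --series '[[[0,-3.5,0,0],[1.5,-7,0,0],[3.5,-10.5,0,0],[5,-13.8,0,0],[5.7,-16.5,1.5,0],[5.7,-16.5,4,0],[5.7,-16.5,6.2,0],[5.7,-16.5,7,0],[5.7,-16.5,7,0]]]'

```text
time: 6.77
ee_pos: [0.4826, 0.0314, 0.043]
eef_rot: [0.001, 0.665, 0.747, 0.001]
contact_force: [-0.5, 0.6, -0.1]
gripper_width: -0.0002
```

```bash
python3 -c "
from h import *
print(go(.088,.006,.045))"
```

```text
(array([ 0.05, 16.37, -0.16]), np.float64(-0.18))
```

Emit:
move_arm --series '[[[0,1,-0.1,0],[0,2.2,-0.1,0],[0,3.7,-0.1,0],[0,5.3,-0.1,0],[0,7,-0.1,0],[0,8.7,-0.1,0],[0,10.4,-0.1,0],[0,12.1,-0.1,0],[0,13.8,-0.1,0],[0,15.2,-0.1,0]]]'

```text
time: 7.6
ee_pos: [0.6351, 0.0487, 0.0453]
eef_rot: [0.001, 0.665, 0.746, 0.002]
contact_force: [0.9, -0.3, 0.5]
gripper_width: -0.0003
```

Emit:
move_arm --series '[[[0,1,0,0],[0,1.4,0,0],[0,1.4,0,0],[0,1.2,-2,0],[0,1,-5,0],[0,1,-8,0],[0,1,-10,0],[0,1,-10,0]]]'

```text
time: 8.27
ee_pos: [0.6467, 0.0501, 0.1505]
eef_rot: [0.003, 0.666, 0.746, 0.004]
contact_force: [1.4, 0.1, 0.2]
gripper_width: -0.0002
```

```bash
python3 -c "
from h import *
from plant import get_image
F=np.full((480,640),255,np.uint8)
d=get_image('side');cv2.imwrite('pics/s3.png',cv2.resize(d['img'][150:350,180:480,::-1],None,fx=2,fy=2))
print(blobs(d,'blue',F),blobs(d,'orange',F),st(plane(d,blobs(d,'orange',F)[0][1],.05)[0]))
print(go(-.055,.111,.045))"
```

```text
[(874, array([363. , 194.8])), (172, array([385.6,  84.1])), (42, array([374.9, 209.5]))] [(165, array([312.4, 308.2]))] [-0.01606722  0.11242511]
(array([ 10.53, -14.43,  10.21]), np.float64(-0.24))
```

View pics/s3.png

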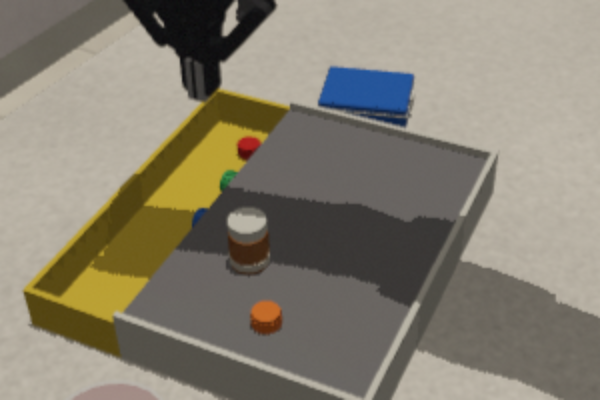

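Red (250,147), green (229,182) and blue (202,218) are in the tray, and the vial is still standing. Orange is last.

Emit:
move_arm --series '[[[0,-3.5,0,0],[0,-7,0,0],[1.8,-10.2,0,0],[4.4,-13,0,0],[8,-14.4,0,0],[10.5,-14.4,1.5,0],[10.5,-14.4,5,0],[10.5,-14.4,8.5,0],[10.5,-14.4,10,0],[10.5,-14.4,10.1,0]]]'

```text
time: 9.15
ee_pos: [0.487, 0.1366, 0.0424]
eef_rot: [0.0, 0.665, 0.747, -0.001]
contact_force: [-0.2, -0.1, -0.4]
gripper_width: 0.0
```

```bash
python3 -c "
from h import *
print(go(-.055,.111,.045),go(.088,.111,.045))"
```

```text
(array([ 0.11,  0.39, -0.26]), np.float64(-0.19)) (array([ 0.15, 14.69, -0.28]), np.float64(-0.19))
```

Emit:
move_arm --series '[[[0.1,1,-0.2,0],[0.1,2.2,-0.2,0],[0.1,3.7,-0.2,0],[0.1,5.3,-0.2,0],[0.1,7,-0.2,0],[0.1,8.7,-0.2,0],[0.1,10.4,-0.2,0],[0.1,12.1,-0.2,0],[0.1,13.6,-0.2,0],[0.1,14.7,-0.2,0]]]'

```text
time: 9.98
ee_pos: [0.6356, 0.1543, 0.0461]
eef_rot: [0.001, 0.666, 0.746, 0.0]
contact_force: [0.8, 0.7, -0.5]
gripper_width: 0.0001
```

Emit:
move_arm --series '[[[0,0.2,0,0],[0,0.2,0,0],[0,0,-2,0],[0,0,-5,0],[0,0,-9,0],[0,0,-13,0],[0,0,-15,0],[0,0,-15,0],[0,0,-15,0]]]'

```text
time: 10.73
ee_pos: [0.6353, 0.1544, 0.1983]
eef_rot: [0.002, 0.666, 0.746, 0.002]
contact_force: [-0.8, -0.5, 0.4]
gripper_width: -0.0
```

```bash
python3 -c "
from h import *
from plant import get_image
F=np.full((480,640),255,np.uint8)
for n in('side','scene'):
  d=get_image(n);P=cloud(d);np.savez('pics/'+n+'_end.npz',**d)
  w=(P[...,2]>.068)&(P[...,2]<.1)&(np.hypot(P[...,0]-.58,P[...,1]-.094)<.03);print(n,'vial top',P[w].mean(0))
  for c in H:
    for a,b in blobs(d,c,F): print(c,a,b,st(plane(d,b,.011)[0]).round(3))
  cv2.imwrite(f'pics/{n}_end.png',cv2.resize(d['img'][150:390,180:500,::-1],None,fx=2,fy=2))
"
```

```text
side vial top [0.57501502 0.09764507 0.08097812]
red 79 [303.4 222.9] [ 0.119 -0.113]
red 78 [517.6  57.2] [-0.113 -1.231]
red 74 [515.3  68.2] [-0.122 -1.122]
orange 40 [245.  296.5] [0.114 0.102]
green 39 [292.9 238.8] [ 0.115 -0.061]
blue 873 [363.  194.8] [ 0.05 -0.25]
blue 182 [385.8  83.9] [ 0.217 -0.842]
blue 42 [374.9 209.5] [ 0.009 -0.21 ]
scene vial top [0.58419677 0.09029765 0.08027819]
red 93 [305.8 297.8] [ 0.113 -0.11 ]
orange 114 [411.  255.5] [0.099 0.112]
orange 29 [305.4 295.6] [ 0.108 -0.108]
green 85 [332.4 279.3] [ 0.092 -0.049]
blue 1538 [218.6 292.3] [ 0.034 -0.233]
blue 124 [546.  167.8] [-0.04   0.621]
blue 89 [359.9 268.9] [0.089 0.008]
```

View pics/side_end.png

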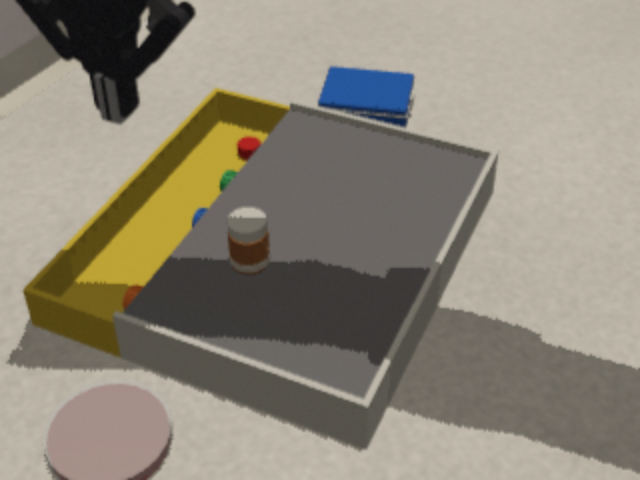

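View pics/scene_end.png

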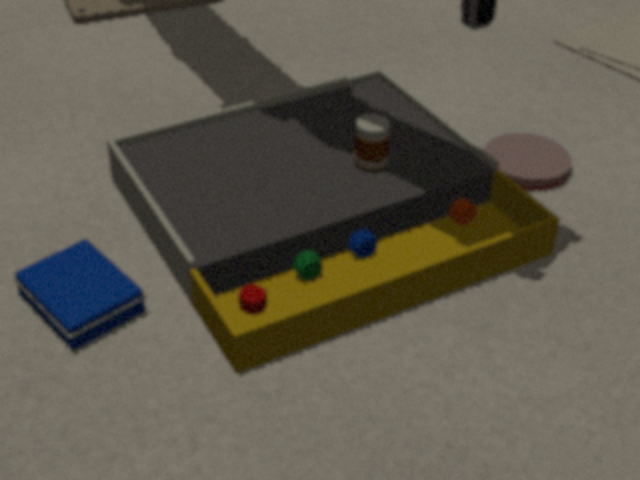

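All four caps are in the tray (scene crop: red 253,297; green 307,265; blue 363,242; orange 462,210). Some lie on edge against the board's face. The vial's measured top is unchanged to 0.2 mm. Handing in.

```bash
python3 -c "
from plant import ctrl
print(ctrl.job_done())"
```

```text
the job is handed in; nothing more can be done
None
```

All four caps are in the yellow tray. I swept each one in its own straight push along the board with the closed fingers, red first, then green, blue and orange. The job took about 11 s of the 53 s, and no reading I took showed more than about 2 N on the tool.

- **Caps:** both fixed cameras showed all four in the tray at the end. Green, blue and orange appear to have come to rest tilted or on edge near the board's face rather than flat. The two views put their positions up to about 25 mm apart, because I assumed they lay flat.
- **Vial:** it is still standing, and its measured top is within 0.2 mm of where it started.
- **Dish and slide box:** the box's position in the image had not changed. The dish looked undisturbed in the final pictures, but I did not measure it.

I viewed 8 pictures.

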